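# Clamp the handpiece in the bench cradle

## Task

Lift the cradle's sprung clamp bar by its knob and turn it fully aside onto its ledge, then take the handpiece with the round end cap from the wooden rest and lay it in the cradle's V blocks, end cap down in the slot beside the stop plate and nose pointing out of the other end, and let go of it. Then turn the bar back over it until it comes down into its notch and clamps the handpiece. Leave the mandrel, the jar and the bottle alone.

Things in the scene. Friction and masses are not known exactly. Their poses are not given: they have to be found in the camera images.
- cradle: Fixed metal clamping cradle, origin on the bench under the middle of the barrel seat, z up. Base plate 12 mm thick, x -61 to 129, y -64 to 72 mm. Two 90 degree V blocks, 54 mm wide in x, at |y| 18 to 40 mm, tops at z 64 mm, hold a 26 mm barrel along y; open between them down to the plate. A post at x 85, y 0 (28 mm across, upper rod 14 mm across up to z 136 mm) carries the clamp bar.
- cradle_seat (a point): Middle of the barrel seat: on the centre line of a seated barrel, halfway between the V blocks, 62 mm over the bench; axes those of the cradle. A seated handpiece has its origin here, within 5 mm along the barrel, and its x axis along the cradle's -y.
- cap_slot (a point): Middle of the slot for the handpiece's end cap, on the seated centre line, 49 mm from cradle_seat towards the cradle's +y. The slot is 18 mm wide in y (y 40 to 58 mm), between a V block and an upright stop plate 6 mm thick, 50 mm wide in x, top at z 64 mm.
- ledge_top (a point): Centre of the top face of the ledge, 103 mm over the bench: an upright aluminium block beside the post, 44 mm in the cradle's x, 26 mm in y. Its wall keeps the lowered bar from turning; its top carries the bar when turned aside.
- clamp_pivot (a point): Point on the vertical turning axis of the clamp bar (the post's axis), 79 mm over the bench, at the height of the underside of the lowered bar; axes those of the cradle.
- clamp_knob (a point): Centre of the upright black knob near the free end of the clamp bar: a cylinder 20 mm across, 38 mm tall, 130 mm from the turning axis; the point is 19 mm above the bar's top face and 108 mm over the bench when the bar is fully down. The steel bar is 14 mm wide, 10 mm thick; a pad 14 mm deep, 30 mm long, is under it 85 mm from the axis.
- clamp_lift (a joint): Height of the clamp bar above its lowest position, m, 0 to 0.042. A spring and the weight pull it down with about 6 N when low, 10 N at 24 mm; it comes down damped. Reads 0 with the cradle empty, 0.024 with the bar on the ledge, about 0.010 when it clamps the handpiece. The bar must be over 24 mm up to turn aside.
- clamp_turn (a joint): Angle of the clamp bar about the post, rad, 0 to 1.75 (stops at both). 0: over the barrel seat, along the cradle's -x; grows counter-clockwise seen from above, at 1.57 it points along the cradle's -y. Once raised it turns lightly and stays on the ledge where it is left, above about 0.15; pushed back to below about 0.1 it slides off the ledge and the spring brings it down.
- handpiece: Loose motor handpiece, 0.15 to 0.31 kg. Origin on its centre line, x axis from end cap to nose. Aluminium barrel 26 mm across, x -44 to 44 mm, grey rings near the middle; dark round end cap 38 mm across, x -52 to -44 mm; nose tapering to 16 mm, to x 84, and a thin tip to 94 mm. Starts in either berth of the rest, centre line 55 mm over the bench. May be gripped across the barrel near its origin.
- rest: Fixed wooden rest, origin on the bench under its middle. Base 170 x 100 x 14 mm; two berths along y, at x = -50 and +50 mm, each of two V blocks 54 mm wide between |y| = 21 and 43 mm, open between them. Barrels lie in them along y, 55 mm over the bench.
- handpiece_nose (a point): Point on the handpiece's centre line at the nose, 90 mm from its origin.
- mandrel: Loose steel stepped mandrel without a cap, 26 mm across, 148 mm long with a wooden stub, in the other berth of the rest: to be left alone. Origin in its middle on the centre line, x along it.
- jar: Glass jar with a metal lid, 72 mm across, 85 mm tall, loose bystander. Origin at the centre of its underside.
- pickle_bottle: White plastic bottle, 50 mm across, 100 mm tall, loose bystander. Origin at the centre of its underside.
There are look-alikes about, which are no part of the job. Of the things that look like the cradle, the larger one is meant. Leave any turquoise look-alike of the handpiece alone.

How it is judged:
On the way, in this order (a step that is already met when the one before it is completed fails the run):
1. the clamp bar is up on its ledge, turned aside by more than 1.2 rad (value of joint clamp_turn above 1.2 rad and value of joint clamp_lift above 0.018 m), for 0.2 s.
2. with the bar still aside (more than 1.0 rad), the handpiece lies released in both V blocks, cap in the slot, nose to the other end (value of joint clamp_turn above 1 rad and horizontal distance between handpiece and cradle_seat below 0.008 m and z of handpiece in the frame of cradle_seat between -0.004 and 0.003 m and angle between the x axis of handpiece and the y axis of cradle, either way round below 0.06 rad and y of handpiece_nose in the frame of cradle below -0.06 m and contact force between handpiece and the fingers below 0.3 N and linear speed of handpiece below 0.02 m/s), for 0.2 s.
At the end, for the whole second after the job is handed in: Handpiece at rest in both V blocks: within 8 mm of the seat, height -4 to +3 mm, 0.06 rad; cap in the slot, nose to the cradle's -y. Bar turned back below 0.12 rad, resting on it 6 to 13.5 mm above its lowest. Mandrel, jar and bottle within 20 mm of their start (value of joint clamp_turn below 0.12 rad and value of joint clamp_lift between 0.006 and 0.0135 m and horizontal distance between handpiece and cradle_seat below 0.008 m and z of handpiece in the frame of cradle_seat between -0.004 and 0.003 m and angle between the x axis of handpiece and the y axis of cradle, either way round below 0.06 rad and y of handpiece_nose in the frame of cradle below -0.06 m and linear speed of handpiece below 0.02 m/s and distance of each of mandrel, jar, pickle_bottle from where it was at the start of the episode below 0.02 m); the robot touches nothing.
It fails at once if the mandrel, the jar or the bottle is moved by more than 30 mm (distance of any of mandrel, jar, pickle_bottle from where it was at the start of the episode above 0.03 m).
It also fails if it takes over 69 s, if anything falls off the work surface, if the arm or the gripper's body presses on something with over 40 N, if the wrist force passes 120 N, or if a joint passes its speed limit or range.

## Robot

A 6-joint arm with a two-finger parallel gripper is mounted at the origin on the work surface. World frame = base frame: x ahead of the robot, y to its left, z up, the work surface at z = 0. Lengths are in m, angles in rad, forces in N, time in s.
With the tool pointing down it reaches from about 0.275 to 0.825 m from the base axis. Payload 5.2 kg.
Tool frame: the origin (TCP) lies midway between the tips of the shut fingers; the grasp point (between the pads) lies 19 mm behind it; z points along the fingers, y is the line along which they close (so a half turn about z gives the same grasp; the last joint's range is limited). The gripper opens to 93 mm and grips with 3 to 60 N. Pads are 15 mm wide; open, the fingers measure 128 mm over their backs; the gripper's body (75 mm by 188 mm) begins 65 mm behind the grasp point.
Start: joints at [-0.203, 0.259, 1.535, -0, 1.348, -0.203], TCP at [0.55, 0, 0.219] pointing down, gripper open.
Joint ranges: [-3.14, 3.14], [-0.91, 2.08], [0.19, 2.58], [-1.22, 4.36], [0.22, 2.71], [-3.12, 3.12]. Speed limits (rad/s): [2.57, 2.57, 3.14, 3.14, 3.14, 3.14].

## Interface

Orientations are given as a 3x3 rotation matrix whose columns are the frame's x, y, z axes.
In Python, from cell import sensors, imaging, hand_in gives the robot as it stands.
- The arm moves only by the shell command python3 -m creep 'ROWS'. ROWS is JSON, a list of rows, each an object of numbers: "x", "y", "z": the shift along the tool's x, y, z in units of 0.04 m (1.0 is 0.04 m); "ax", "ay", "az": the turn, a rotation vector about the tool's x, y, z in units of 0.15 rad (1.0 is 0.15 rad); "hand": the finger opening in mm, from 0 to 93. A call has 1 to 12 rows; each row shifts and turns the commanded pose from where the row before left it, along the tool's axes as they then stand; what a row does not reach is not made up. A row lasts 1/8 s, in which the tool goes at most 62.5 mm and 10.7 degrees, less where a joint would pass 70% of its speed; a pose out of reach is approached as far as the arm can. A call with a number of a shift or a turn outside -1 to 1 is refused whole. A call with a gripper value outside its range is refused whole. The fingers move at their own pace and stop on an object; the grip force is fixed at half the most. Time passes only in rows, so rows that do not move let the fingers close. It gives the time, the measured TCP pose, the force, the opening and the grip force at its end, in the units of the state.
- sensors.sense(): the state, without advancing time (a new reading comes with each control period).
- imaging.grab_frame(name): name is "scene" or "side" or "wrist"; returns the picture (420x560x3 uint8, red, green, blue); there is no depth.
- imaging.get_calibration(name): a dict with "fx", "fy", "cx", "cy" (pixels), "position" and "orientation" of the camera in the world; the wrist camera has in their place "tool_from_camera" (4x4, takes a point from camera to tool coordinates, whose origin is the TCP and whose axes are the flange's). Camera axes: x right, y up, looking along -z (the intrinsics and any distortion apply to the point x, -y, -z); pixel columns grow to the right and rows downward; lengths in m; the calibration is good to about 2 mm. The wrist camera is an equidistant fisheye: a pixel r from the principal point sees the ray r / f radians off the axis. A picture is of the moment at which its call begins: read the wrist's pose just before it. get_calibration takes no time and is no camera call.
- hand_in(): hands the job in; it is judged then, once.
Trained networks look in the newest picture that a camera, given by its name, has taken for a name from the list of things; names that differ only in an ending like _2 or _b are one class to them, and where a whole thing is asked for, a point or a joint stands for the part that bears it (a point fixed in the world has none). Each returns a list of dicts, best first, with "conf" (0 to 1); they miss things now and then, are a little off and sometimes report something else, mostly with a low value. They report only what shows in the picture. A call takes as long as a camera call. They do not tell look-alikes from the thing itself.
- imaging.recognise(camera, query): "bbox" ([left, top, width, height] in pixels, round what is visible of it).
- imaging.cut_out(camera, query): "region" (420x560 bool, what is visible of it) and "bbox" ([left, top, width, height] in pixels, round what is visible of it).
- imaging.mark_of(camera, query): "at" ([row, column] in pixels: a listed point, or the origin of a listed thing).
The state is a dict: "time": time; "joints": joint angles; "joint_velocities": joint speeds; "joint_torque": joint torques, N m; "tool_pos": TCP position; "eef_rot": TCP orientation; "wrist_force": force on the tool from outside, world axes, zero at the start; "torque": the same for the moment, N m; "finger_gap": opening from 0.0 (shut) to 1.0 (fully open); "grasp_force": force on a finger pad.
Only numpy, scipy, OpenCV 4.12 (cv2) and the standard library are available. Lean on these libraries where they do the work, as an engineer would, in place of code of your own. Each camera call takes 0.05 s, during which the arm holds its last target. There are 200 camera calls.

## Working session

There is one attempt and no reset: what is moved stays moved. The work goes in short steps, Python scripts to look and compute and a shell command to move; the robot and the scene stay as the last step left them, time stands still between calls to the robot, and variables do not carry over. Pictures are saved under pics/ and viewed, at most 10 in all, crops included, and the job is handed in when it is done.

```bash
ls; mkdir -p pics; cat > h.py <<'E'
import numpy as np, cv2
from cell import sensors, imaging
def ray(cam,uv,st=None):
    c=imaging.get_calibration(cam); u,v=uv
    if cam!='wrist':
        d=np.array([(u-c['cx'])/c['fx'],-(v-c['cy'])/c['fy'],-1.0])
        R=np.array(c['orientation']);o=np.array(c['position'])
    else:
        st=st or sensors.sense()
        a=(u-c['cx'])/c['fx'];b=(v-c['cy'])/c['fy'];r=np.hypot(a,b)
        k=np.sin(r)/r if r>1e-9 else 1
        d=np.array([a*k,-b*k,-np.cos(r)])
        T=np.array(c['tool_from_camera']);W=np.array(st['eef_rot'])
        R=W@T[:3,:3];o=np.array(st['tool_pos'])+W@T[:3,3]
    d=R@d
    return o,d/np.linalg.norm(d)
def plane(cam,uv,z,st=None):
    o,d=ray(cam,uv,st); return o+d*(z-o[2])/d[2]
def tri(rays):
    A=sum(np.eye(3)-np.outer(d,d) for o,d in rays)
    b=sum((np.eye(3)-np.outer(d,d))@o for o,d in rays)
    p=np.linalg.solve(A,b)
    return p,[float(np.linalg.norm((np.eye(3)-np.outer(d,d))@(p-o))) for o,d in rays]
E
python3 - <<'E'
from h import *
np.set_printoptions(precision=3,suppress=True)
ims=[]
for n in ['scene','side','wrist']:
    im=imaging.grab_frame(n); cv2.imwrite(f'pics/{n}0.png',im[:,:,::-1])
    c=imaging.get_calibration(n); print(n,c)
    for q in ['cradle','cradle_seat','cap_slot','ledge_top','clamp_pivot','clamp_knob','handpiece','handpiece_nose','rest','mandrel','jar','pickle_bottle']:
        print(q,[(np.round(r['at'][::-1],1),round(r['conf'],2)) for r in imaging.mark_of(n,q)][:4])
print(sensors.sense())
E
```

```text
pics
scene {'fx': 512.4605072615979, 'fy': 512.4605072615979, 'cx': 279.3344862956263, 'cy': 208.77904045830067, 'position': array([1.532, 0.253, 1.081]), 'orientation': array([[-0.147, -0.683,  0.715],
       [ 0.989, -0.087,  0.12 ],
       [-0.019,  0.725,  0.689]])}
cradle [(array([290.7, 189.4]), 0.79), (array([301.5, 241.9]), 0.6)]
cradle_seat [(array([291. , 177.2]), 0.87), (array([304.3, 226.1]), 0.77)]
cap_slot [(array([304.2, 178.3]), 0.87), (array([319.9, 226.9]), 0.64)]
ledge_top [(array([282.6, 187.8]), 0.75), (array([295.4, 235. ]), 0.74), (array([325.1, 224. ]), 0.35)]
clamp_pivot [(array([300.3, 245.6]), 0.93), (array([290.6, 187.7]), 0.92), (array([182.6, 186.4]), 0.3)]
clamp_knob [(array([305.2, 197.5]), 0.52), (array([289. , 166.8]), 0.52)]
handpiece [(array([179.6, 186.1]), 0.8), (array([304.1, 201.8]), 0.7), (array([241.2, 215.3]), 0.58)]
handpiece_nose [(array([251.7, 234.1]), 0.68), (array([156.1, 176.4]), 0.56), (array([173.8, 208.8]), 0.18)]
rest [(array([173.5, 209.7]), 0.85), (array([300.3, 239.7]), 0.45)]
mandrel [(array([160.8, 206.9]), 0.74)]
jar [(array
[... 2059 characters left out ...]

rest [(array([216.7, 351.1]), 0.63), (array([374.6, 352.1]), 0.41)]
mandrel [(array([242.8, 385.2]), 0.83)]
jar [(array([372.8, 353. ]), 0.85)]
pickle_bottle [(array([175.5, 360.9]), 0.17)]
{'time': 1.95, 'joints': array([-0.203,  0.259,  1.535,  0.   ,  1.348, -0.203]), 'joint_velocities': array([ 0.001, -0.002,  0.   ,  0.001, -0.001,  0.   ]), 'joint_torque': array([ -0.   , -43.718, -28.43 ,   0.072,   0.031,  -0.   ]), 'tool_pos': array([0.55 , 0.   , 0.219]), 'eef_rot': array([[ 0.,  1.,  0.],
       [ 1., -0.,  0.],
       [ 0.,  0., -1.]]), 'wrist_force': array([-0.207, -1.257,  1.224]), 'torque': array([-0.017,  0.056,  0.036]), 'grasp_force': 0.0, 'finger_gap': 1.0045634765868232}
```

View pictures.

View pics/scene0.png

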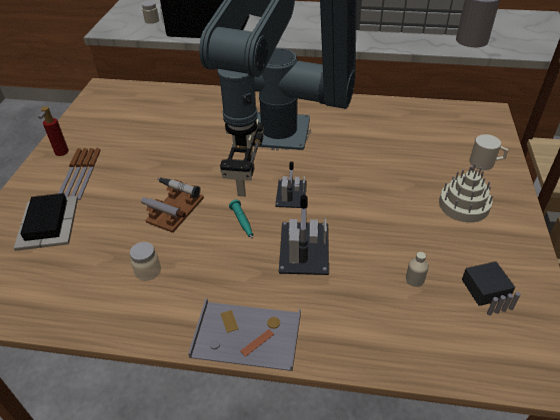

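View pics/side0.png

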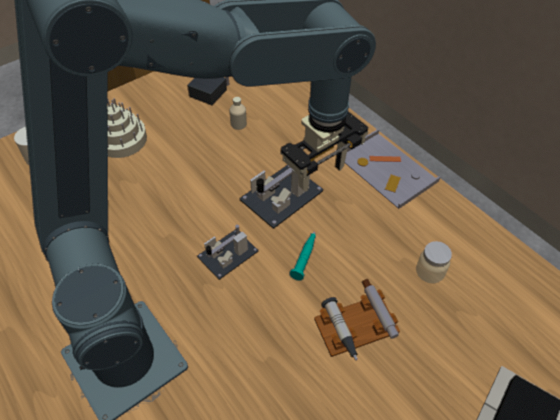

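View pics/wrist0.png

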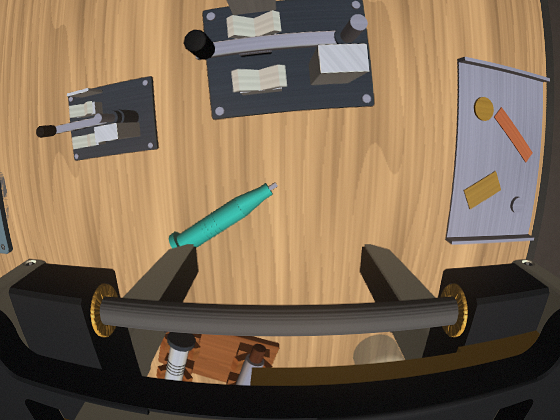

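```bash
python3 - <<'E'
from h import *
np.set_printoptions(precision=4,suppress=True)
D={'seat':[('scene',(304.3,226.1)),('side',(274.8,184.5)),('wrist',(254.1,48.9))],
'slot':[('scene',(319.9,226.9)),('side',(260.9,178.4)),('wrist',(249.2,4))],
'ledge':[('scene',(295.4,235)),('side',(299.3,166.2)),('wrist',(345.4,58.3))],
'pivot':[('scene',(300.3,245.6)),('side',(296.8,166.5)),('wrist',(345.4,39))],
'knob':[('scene',(305.2,197.5)),('side',(258.8,187.1)),('wrist',(201.6,45.8))],
'cradle':[('scene',(301.5,241.9)),('wrist',(256.2,61))],
'hp':[('scene',(179.6,186.1)),('side',(339.1,323.2)),('wrist',(176.9,362.3))],
'nose':[('scene',(156.1,176.4)),('side',(354.5,359.5))],
'rest':[('scene',(173.5,209.7)),('side',(357.6,323.3)),('wrist',(216.7,351.1))],
'mandrel':[('scene',(160.8,206.9)),('side',(375.7,306.4)),('wrist',(242.8,385.2))],
'jar':[('side',(430,271))],'bottle':[('scene',(414.5,280.5)),('side',(238.5,123.3))]}
for k,v in D.items():
    R=[ray(*a) for a in v]
    if len(R)>1: print(k,*tri(R))
    else: print(k,plane(*v[0],0))
E
```

```text
seat [0.5327 0.1522 0.0651] [0.004558004919876026, 0.005025631699999663, 0.007576876024366948]
slot [0.5241 0.1989 0.0574] [0.0022566545671591056, 0.002178507972847936, 0.0029749363067842443]
ledge [0.6079 0.1373 0.1016] [0.0024200435564696193, 0.0035051948576861744, 0.005530572115658802]
pivot [0.6165 0.1574 0.0756] [0.004461053353206898, 0.004439841987795056, 0.0023210072324746237]
knob [0.4793 0.1453 0.1111] [0.008249113362113801, 0.0033148599854292966, 0.0072724332064945454]
cradle [ 0.5242  0.1486 -0.0136] [0.0013807485226017006, 0.0013807485226016347]
hp [ 0.4082 -0.2405  0.0535] [0.003952092201226956, 4.404843711135342e-05, 0.003951962356432163]
nose [ 0.3756 -0.3256  0.0611] [0.0015898222580972897, 0.0015898222580972743]
rest [ 0.4597 -0.2523  0.0055] [0.002132640224385569, 0.0012058831629042687, 0.002323353927807605]
mandrel [ 0.5015 -0.2667  0.0577] [0.005213469418344924, 0.006002588216683626, 0.0012843672087460335]
jar [ 0.7006 -0.2568  0.    ]
bottle [0.637  0.4628 0.0013] [0.0013552380438218413, 0.001355238043821853]
```

The larger cradle is at scene (304,240), side (282,192) and wrist (285,60), with its knob at wrist (200,44). The handpiece is at scene (180,187) and side (340,325), nose towards -y. The mandrel is to its right, and the turquoise copy lies on the bench. I'll move the wrist camera over the cradle to refine these.

```bash
cat > look.py <<'E'
import sys,pickle,os
from h import *
np.set_printoptions(precision=4,suppress=True)
tag=sys.argv[1]; qs=sys.argv[2:]
st=sensors.sense(); im=imaging.grab_frame('wrist'); cv2.imwrite(f'pics/{tag}.png',im[:,:,::-1])
print('tcp',st['tool_pos'],st['time'])
Z=dict(cradle_seat=.062,cap_slot=.062,ledge_top=.103,clamp_pivot=.079,clamp_knob=.108,handpiece=.055,handpiece_nose=.055)
for q in qs:
    for r in imaging.mark_of('wrist',q)[:3]:
        uv=r['at'][::-1]; o,d=ray('wrist',uv,st)
        print(q,np.round(uv,1),round(r['conf'],2),'at z',Z[q],plane('wrist',uv,Z[q],st)[:2])
        pickle.dump((q,o,d),open('rays.pkl','ab'))
E
python3 -m creep '[{"x":0.9,"y":-0.4},{"x":0.9,"y":-0.4},{"x":0.9,"y":-0.4},{"x":0.95,"y":-0.4},{},{}]'
python3 look.py w1 cradle_seat cap_slot ledge_top clamp_pivot clamp_knob
python3 -m creep '[{"az":1},{"az":1},{"az":1},{"az":1},{"az":1},{"az":1},{"az":1},{"az":1},{"az":1},{"az":0.9},{},{}]'
python3 look.py w2 cradle_seat cap_slot ledge_top clamp_pivot clamp_knob
```

```text
tcp [0.55   0.     0.2187] 1.95
cradle_seat [255.4  47.7] 0.81 at z 0.062 [0.5281 0.149 ]
cradle_seat [ 80.4 126.4] 0.79 at z 0.062 [0.3298 0.0812]
cradle_seat [177.  362.3] 0.31 at z 0.062 [ 0.4146 -0.2276]
cap_slot [247.1   5.6] 0.72 at z 0.062 [0.5194 0.1951]
cap_slot [ 80.9 100.8] 0.64 at z 0.062 [0.3317 0.1101]
ledge_top [345.7  58.7] 0.75 at z 0.103 [0.6086 0.1311]
ledge_top [104.4 134. ] 0.72 at z 0.103 [0.3862 0.0702]
clamp_pivot [111.3 116.7] 0.94 at z 0.079 [0.3815 0.0871]
clamp_pivot [341.4  38.4] 0.77 at z 0.079 [0.6096 0.1561]
clamp_knob [ 42.6 132.7] 0.93 at z 0.108 [0.3102 0.0789]
clamp_knob [202.4  43.7] 0.72 at z 0.108 [0.4859 0.1441]
tcp [0.55   0.     0.2186] 2.25
cradle_seat [ 81.6 125.9] 0.64 at z 0.062 [0.3315 0.0816]
cradle_seat [247.4   3.8] 0.24 at z 0.062 [0.5197 0.1971]
cap_slot [250.8   2.2] 0.72 at z 0.062 [0.5231 0.1988]
cap_slot [78.2 98.4] 0.61 at z 0.062 [0.3278 0.1133]
ledge_top [344.8  59.5] 0.87 at z 0.103 [0.6078 0.1302]
ledge_top [106.7 132.5] 0.79 at z 0.103 [0.3889 0.0714]
ledge_top [254.5  48.7] 0.69 at z 0.103 [0.5302 0.1384]
clamp_pivot [111.8 115.5] 0.73 at z 0.079 [0.3821 0.0883]
clamp_pivot [373.3 351.2] 0.61 at z 0.079 [ 0.6679 -0.191 ]
clamp_pivot [345.4  41.8] 0.57 at z 0.079 [0.6134 0.1529]
clamp_knob [200.6  47.9] 0.95 at z 0.108 [0.4843 0.1403]
clamp_knob [ 43.4 132.7] 0.8 at z 0.108 [0.3114 0.0787]
clamp_knob [345.9  60.4] 0.65 at z 0.108 [0.6077 0.1285]invalid input
invalid input
```

View pics/w2.png

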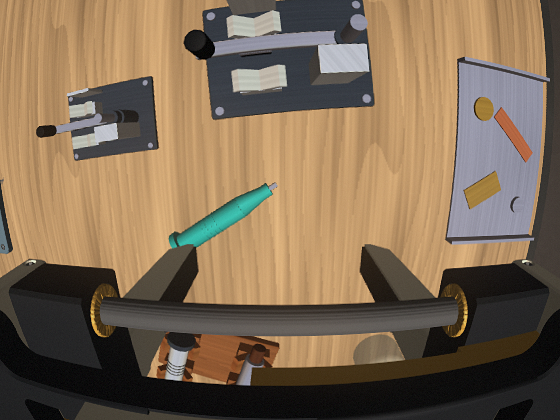

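The picture is unchanged because the moves were refused, probably over the empty rows. I'll write the still rows out in full.

```bash
rm rays.pkl
python3 -m creep '[{"x":0.9,"y":-0.4},{"x":0.9,"y":-0.4},{"x":0.9,"y":-0.4},{"x":0.95,"y":-0.4},{"x":0},{"x":0}]'
python3 -m creep '[{"x":0.9,"y":-0.4,"z":0,"ax":0,"ay":0,"az":0,"hand":93}]'; python3 -m creep --help
```

```text
time: 2.68
tool_pos: [0.5348, 0.0346, 0.2184]
eef_rot: [[0.003, 1.0, 0.001], [1.0, -0.003, -0.001], [-0.001, 0.001, -1.0]]
wrist_force: [-0.9, 1.3, -0.3]
finger_gap: 1.001
grasp_force: 0.0invalid input
invalid input: not JSON, or not a number
```

```bash

python3 -m creep '[{"x":0.9,"y":-0.4,"z":0,"ax":0,"ay":0,"az":0,"hand":60},{"x":0.9,"y":-0.4,"z":0,"ax":0,"ay":0,"az":0,"hand":60},{"x":0.95,"y":-0.4,"z":0,"ax":0,"ay":0,"az":0,"hand":60},{"x":0,"y":0,"z":0,"ax":0,"ay":0,"az":0,"hand":60},{"x":0,"y":0,"z":0,"ax":0,"ay":0,"az":0,"hand":60}]'
python3 look.py v1 cradle_seat cap_slot ledge_top clamp_pivot clamp_knob
python3 -m creep '[{"x":0,"y":0,"z":0,"ax":0,"ay":0,"az":1,"hand":60},{"x":0,"y":0,"z":0,"ax":0,"ay":0,"az":1,"hand":60},{"x":0,"y":0,"z":0,"ax":0,"ay":0,"az":1,"hand":60},{"x":0,"y":0,"z":0,"ax":0,"ay":0,"az":1,"hand":60},{"x":0,"y":0,"z":0,"ax":0,"ay":0,"az":1,"hand":60},{"x":0,"y":0,"z":0,"ax":0,"ay":0,"az":1,"hand":60},{"x":0,"y":0,"z":0,"ax":0,"ay":0,"az":1,"hand":60},{"x":0,"y":0,"z":0,"ax":0,"ay":0,"az":1,"hand":60},{"x":0,"y":0,"z":0,"ax":0,"ay":0,"az":1,"hand":60},{"x":0,"y":0,"z":0,"ax":0,"ay":0,"az":0.9,"hand":60},{"x":0,"y":0,"z":0,"ax":0,"ay":0,"az":0,"hand":60},{"x":0,"y":0,"z":0,"ax":0,"ay":0,"az":0,"hand":60}]'
python3 look.py v2 cradle_seat cap_slot ledge_top clamp_pivot clamp_knob
```

```text
time: 3.3
tool_pos: [0.4863, 0.1457, 0.2188]
eef_rot: [[-0.001, 1.0, 0.001], [1.0, 0.001, -0.001], [-0.001, 0.001, -1.0]]
wrist_force: [0.1, -0.2, -0.7]
finger_gap: 0.648
grasp_force: 0.0
tcp [0.4863 0.1457 0.2188] 3.3
cradle_seat [319.8 195.9] 0.85 at z 0.062 [0.5294 0.1452]
cradle_seat [136.4 244.1] 0.74 at z 0.062 [0.3257 0.0898]
cap_slot [315.8 141.4] 0.93 at z 0.062 [0.524  0.2006]
cap_slot [130.4 216.1] 0.72 at z 0.062 [0.3228 0.123 ]
ledge_top [169.4 266.5] 0.95 at z 0.103 [0.3792 0.0832]
ledge_top [404.6 221. ] 0.93 at z 0.103 [0.6075 0.1308]
ledge_top [314.  181.7] 0.46 at z 0.103 [0.5185 0.1673]
clamp_pivot [173.1 243.7] 0.73 at z 0.079 [0.3774 0.0983]
clamp_pivot [404.2 192.9] 0.67 at z 0.079 [0.6141 0.153 ]
clamp_knob [102.1 254.5] 0.96 at z 0.108 [0.3059 0.0952]
clamp_knob [276.3 209.5] 0.59 at z 0.108 [0.4853 0.1432]
time: 5.1
tool_pos: [0.4861, 0.1458, 0.2186]
eef_rot: [[0.996, 0.088, -0.0], [0.088, -0.996, 0.0], [-0.0, -0.0, -1.0]]
wrist_force: [0.8, 0.7, -0.8]
finger_gap: 0.647
grasp_force: 0.0
tcp [0.4861 0.1458 0.2186] 5.1
cradle_seat [279.5  71.4] 0.56 at z 0.062 [0.6125 0.1543]
cradle_seat [55.5 66.6] 0.56 at z 0.062 [0.6216 0.4144]
cradle_seat [278.2 148.4] 0.19 at z 0.062 [0.536  0.1487]
cap_slot [291.5 326.4] 0.94 at z 0.062 [0.331  0.1146]
cap_slot [227.9 156.5] 0.67 at z 0.062 [0.5239 0.1981]
ledge_top [331.6 307.8] 0.81 at z 0.103 [0.3863 0.0807]
ledge_top [308.6  76.9] 0.68 at z 0.103 [0.6036 0.1288]
clamp_pivot [277.2  71.9] 0.85 at z 0.079 [0.6091 0.1562]
clamp_pivot [316.5 293.4] 0.83 at z 0.079 [0.3889 0.0943]
clamp_knob [282.2 213.3] 0.81 at z 0.108 [0.4831 0.1405]
clamp_knob [279.2 156.9] 0.55 at z 0.108 [0.5324 0.1475]
clamp_knob [313.5 362.8] 0.53 at z 0.108 [0.3142 0.0897]
```

View pics/v2.png

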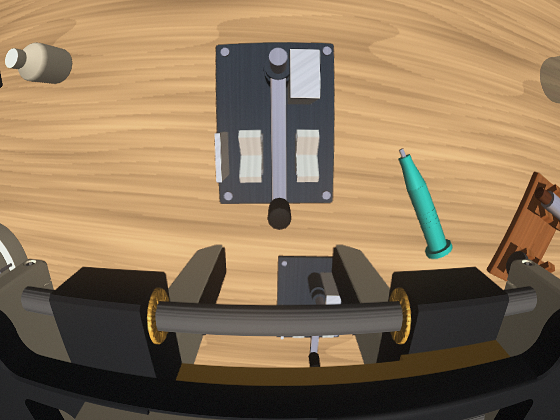

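The view is square on: knob (280,213), post (278,60), bar along column 279, V blocks at (250,155) and (308,155), slot at (228,157), and plate bolts at (225,51), (327,50), (228,197) and (326,196). So the cradle yaw is about 0.088. Next I'll fit the pose.

```bash
python3 - <<'E'
from h import *
from scipy.optimize import least_squares
np.set_printoptions(precision=4,suppress=True)
st=sensors.sense()
B=np.array([plane('wrist',p,.014,st)[:2] for p in [(225,51),(327,50),(228,197),(326,196)]])
d1=B[0]-B[2];d2=B[1]-B[3];d3=B[2]-B[3];d4=B[0]-B[1]
print('bolts ctr',B.mean(0),'yaws',np.arctan2(d1[1],d1[0]),np.arctan2(d2[1],d2[0]),np.arctan2(-d3[0],d3[1]),np.arctan2(-d4[0],d4[1]))
y=.086;c,s=np.cos(y),np.sin(y)
ct=B.mean(0)-np.array([c*.034-s*.004,s*.034+c*.004]);print('origin from bolts',ct)
M={'seat':(0,0,.062),'slot':(0,.049,.062),'pivot':(.085,0,.079),'knob':(-.045,0,.108)}
obs=[('seat','scene',(304.3,226.1)),('seat','side',(274.8,184.5)),('slot','scene',(319.9,226.9)),('slot','side',(260.9,178.4)),('pivot','scene',(300.3,245.6)),('pivot','side',(296.8,166.5)),('knob','side',(258.8,187.1))]
R=[(M[k],*ray(cam,uv)) for k,cam,uv in obs]
st1=dict(tool_pos=np.array([.4863,.1457,.2188]),eef_rot=np.array([[-.001,1,.001],[1,.001,-.001],[-.001,.001,-1]]))
R+=[(M[k],*ray('wrist',uv,st1)) for k,uv in [('seat',(319.8,195.9)),('slot',(315.8,141.4)),('pivot',(404.2,192.9)),('knob',(276.3,209.5))]]
R+=[(M[k],*ray('wrist',uv,st)) for k,uv in [('slot',(227.9,156.5)),('pivot',(277.2,71.9)),('knob',(282.2,213.3)),('seat',(279,156))]]
def f(p,full=False):
    x,y,t,z=p;c,s=np.cos(t),np.sin(t);o_=[]
    for m,o,d in R:
        q=np.array([x+c*m[0]-s*m[1],y+s*m[0]+c*m[1],m[2]+z]);e=q-o;e=e-d*(e@d);o_.append(e)
    return np.concatenate(o_)
r=least_squares(f,[.53,.15,.09,0],loss='soft_l1',f_scale=.004)
print(r.x,np.linalg.norm(f(r.x).reshape(-1,3),axis=1))
x,y,t,z=r.x
for k,m in M.items(): print(k,x+np.cos(t)*m[0]-np.sin(t)*m[1],y+np.sin(t)*m[0]+np.cos(t)*m[1])
E
```

```text
bolts ctr [0.5612 0.1531] yaws 0.09345111053557112 0.09373247889372213 0.09759988757435399 0.0953857437372867
origin from bolts [0.5277 0.1462]
[ 0.5298  0.1496  0.0849 -0.0016] [0.0058 0.0109 0.0031 0.0011 0.0064 0.0038 0.0054 0.0025 0.0044 0.0021
 0.0014 0.0019 0.0051 0.0057 0.0027]
seat 0.5298447925285699 0.14963823034057747
slot 0.5256873591024407 0.1984615418557472
pivot 0.614538292095701 0.15685010465120972
knob 0.4850070574636181 0.14582017923494864
```

```bash

python3 -m creep '[{"x":-0.03,"y":0.04,"z":0.8,"ax":0,"ay":0,"az":0,"hand":60},{"x":0,"y":0,"z":0.8,"ax":0,"ay":0,"az":0,"hand":60},{"x":0,"y":0,"z":0.8,"ax":0,"ay":0,"az":0,"hand":60},{"x":0,"y":0,"z":0.4,"ax":0,"ay":0,"az":0,"hand":60},{"x":0,"y":0,"z":0.4,"ax":0,"ay":0,"az":0,"hand":60},{"x":0,"y":0,"z":0,"ax":0,"ay":0,"az":0,"hand":60},{"x":0,"y":0,"z":0,"ax":0,"ay":0,"az":0,"hand":10},{"x":0,"y":0,"z":0,"ax":0,"ay":0,"az":0,"hand":10},{"x":0,"y":0,"z":0,"ax":0,"ay":0,"az":0,"hand":10},{"x":0,"y":0,"z":0,"ax":0,"ay":0,"az":0,"hand":10},{"x":0,"y":0,"z":0,"ax":0,"ay":0,"az":0,"hand":10},{"x":0,"y":0,"z":0,"ax":0,"ay":0,"az":0,"hand":10}]'
python3 -c "
from h import *
im=imaging.grab_frame('wrist');cv2.imwrite('pics/g1.png',im[:,:,::-1])"
```

```text
time: 6.9
tool_pos: [0.485, 0.1444, 0.0907]
eef_rot: [[0.996, 0.086, 0.0], [0.086, -0.996, 0.0], [0.0, -0.0, -1.0]]
wrist_force: [-0.0, 0.8, 0.7]
finger_gap: 0.21
grasp_force: 30.0
```

View pics/g1.png

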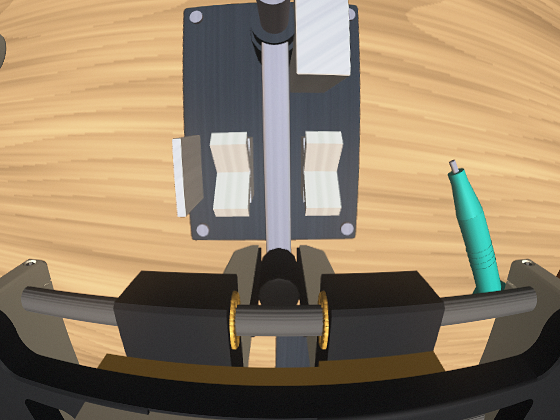

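The knob (280,275) is held between both fingers at 19.5 mm opening. I'll lift it 34 mm.

```bash

python3 -m creep '[{"x":0,"y":0,"z":-0.3,"ax":0,"ay":0,"az":0,"hand":10},{"x":0,"y":0,"z":-0.3,"ax":0,"ay":0,"az":0,"hand":10},{"x":0,"y":0,"z":-0.25,"ax":0,"ay":0,"az":0,"hand":10},{"x":0,"y":0,"z":0,"ax":0,"ay":0,"az":0,"hand":10}]'
python3 - <<'E'
import numpy as np
# arc rows: tool x points to pivot(radius .130). Each row turns 0.15 rad CCW (az=-1): shift in tool frame at row start
r=.130
for a in (.15,.075,.1):
    # tool x->pivot, tool y = -cradle y ; knob pos rel pivot=-r*x ; after CCW rot by a
    # in frame (x fwd, yL left): pos=-r(cos a, sin a); tool y=-yL
    dx=-r*np.cos(a)+r; dy=r*np.sin(a); print(a,a/.15,dx/.04,dy/.04)
E
```

```text
time: 7.45
tool_pos: [0.4856, 0.1443, 0.1243]
eef_rot: [[0.996, 0.085, 0.001], [0.085, -0.996, 0.0], [0.001, -0.0, -1.0]]
wrist_force: [5.3, 0.5, -9.7]
finger_gap: 0.209
grasp_force: 30.0
0.15 1.0 0.036493996707862714 0.48567393053919744
0.075 0.5 0.00913634113532541 0.24352154863641262
0.1 0.6666666666666667 0.016236462846416083 0.3244586041021915
```

```bash

python3 -m creep '[{"x":0.01,"y":0.243,"z":0,"ax":0,"ay":0,"az":-0.5,"hand":10},{"x":0.01,"y":0.243,"z":0,"ax":0,"ay":0,"az":-0.5,"hand":10},{"x":0.01,"y":0.243,"z":0,"ax":0,"ay":0,"az":-0.5,"hand":10},{"x":0.01,"y":0.243,"z":0,"ax":0,"ay":0,"az":-0.5,"hand":10},{"x":0.01,"y":0.243,"z":0,"ax":0,"ay":0,"az":-0.5,"hand":10},{"x":0.01,"y":0.243,"z":0,"ax":0,"ay":0,"az":-0.5,"hand":10}]'
```

```text
time: 8.2
tool_pos: [0.5041, 0.0901, 0.124]
eef_rot: [[0.859, 0.512, 0.002], [0.512, -0.859, 0.002], [0.003, -0.001, -1.0]]
wrist_force: [7.4, 6.3, -10.9]
finger_gap: 0.211
grasp_force: 30.0
```

```bash

python3 -m creep '[{"x":0.035,"y":0.243,"z":0,"ax":0,"ay":0,"az":-0.5,"hand":10},{"x":0.03,"y":0.243,"z":0,"ax":0,"ay":0,"az":-0.5,"hand":10},{"x":0.02,"y":0.48,"z":0,"ax":0,"ay":0,"az":-1,"hand":10},{"x":0.036,"y":0.48,"z":0,"ax":0,"ay":0,"az":-1,"hand":10},{"x":0.036,"y":0.48,"z":0,"ax":0,"ay":0,"az":-1,"hand":10},{"x":0.036,"y":0.48,"z":0,"ax":0,"ay":0,"az":-1,"hand":10},{"x":0.036,"y":0.48,"z":0,"ax":0,"ay":0,"az":-1,"hand":10},{"x":0.01,"y":0.243,"z":0,"ax":0,"ay":0,"az":-0.5,"hand":10},{"x":0,"y":0,"z":0,"ax":0,"ay":0,"az":0,"hand":10}]'
```

```text
time: 9.32
tool_pos: [0.6057, 0.0305, 0.122]
eef_rot: [[0.059, 0.998, -0.005], [0.998, -0.059, 0.006], [0.005, -0.005, -1.0]]
wrist_force: [1.6, 10.2, -10.2]
finger_gap: 0.209
grasp_force: 30.0
```

```bash

python3 -m creep '[{"x":0.03,"y":0,"z":0.1,"ax":0,"ay":0,"az":0,"hand":10},{"x":0,"y":0,"z":0.1,"ax":0,"ay":0,"az":0,"hand":10},{"x":0,"y":0,"z":0.04,"ax":0,"ay":0,"az":0,"hand":10},{"x":0,"y":0,"z":0,"ax":0,"ay":0,"az":0,"hand":10},{"x":0,"y":0,"z":0,"ax":0,"ay":0,"az":0,"hand":50},{"x":0,"y":0,"z":0,"ax":0,"ay":0,"az":0,"hand":50},{"x":0,"y":0,"z":0,"ax":0,"ay":0,"az":0,"hand":50}]'
python3 -m creep '[{"x":0,"y":0,"z":-0.5,"ax":0,"ay":0,"az":0,"hand":50},{"x":0,"y":0,"z":-0.9,"ax":0,"ay":0,"az":0,"hand":50},{"x":0,"y":0,"z":-0.9,"ax":0,"ay":0,"az":0,"hand":50},{"x":-0.9,"y":-0.5,"z":-0.9,"ax":0,"ay":0,"az":0,"hand":60},{"x":-0.9,"y":-0.5,"z":0,"ax":0,"ay":0,"az":0,"hand":60},{"x":0,"y":0,"z":0,"ax":0,"ay":0,"az":0,"hand":60}]'
python3 look.py a1 clamp_knob clamp_pivot cradle_seat cap_slot ledge_top
```

```text
time: 10.2
tool_pos: [0.6071, 0.0277, 0.1151]
eef_rot: [[0.06, 0.998, 0.0], [0.998, -0.06, -0.001], [-0.001, 0.0, -1.0]]
wrist_force: [-0.3, -0.1, 0.4]
finger_gap: 0.483
grasp_force: 0.0
time: 10.95
tool_pos: [0.5619, -0.0434, 0.2438]
eef_rot: [[0.063, 0.998, 0.001], [0.998, -0.063, -0.001], [-0.001, 0.001, -1.0]]
wrist_force: [0.5, 0.4, 0.5]
finger_gap: 0.646
grasp_force: 0.0
tcp [ 0.5619 -0.0434  0.2438] 10.95
clamp_knob [326.  122.9] 0.83 at z 0.108 [0.6111 0.027 ]
clamp_knob [ 42.9 111.4] 0.58 at z 0.108 [0.3097 0.0759]
clamp_pivot [313.1   2.5] 0.69 at z 0.079 [0.6106 0.1557]
clamp_pivot [110.5  90.2] 0.63 at z 0.079 [0.3872 0.0857]
cradle_seat [ 76.  110.9] 0.94 at z 0.062 [0.3258 0.0731]
cradle_seat [235.4  18.9] 0.67 at z 0.062 [0.5288 0.1479]
cap_slot [77.5 79.4] 0.94 at z 0.062 [0.3311 0.1115]
ledge_top [101.  108.4] 0.73 at z 0.103 [0.3871 0.0648]
ledge_top [313.9  18.4] 0.68 at z 0.103 [0.607  0.1295]
ledge_top [239.6  32.5] 0.46 at z 0.103 [0.5366 0.1194]
```

View pics/a1.png

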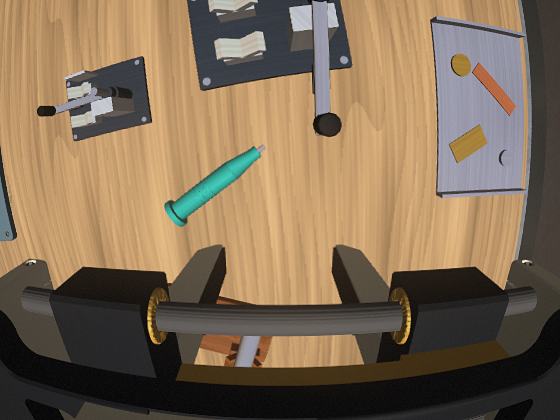

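The bar rests aside on the ledge, with its knob at (328,123). Next I'll move over the handpiece.

```bash
rm -f rays.pkl
python3 -m creep '[{"x":-0.94,"y":-0.58,"z":0,"ax":0,"ay":0,"az":0,"hand":60},{"x":-0.94,"y":-0.58,"z":0,"ax":0,"ay":0,"az":0,"hand":60},{"x":-0.94,"y":-0.58,"z":0,"ax":0,"ay":0,"az":0,"hand":60},{"x":-0.94,"y":-0.58,"z":0,"ax":0,"ay":0,"az":0,"hand":60},{"x":-0.94,"y":-0.58,"z":0,"ax":0,"ay":0,"az":0,"hand":60},{"x":-0.94,"y":-0.58,"z":0,"ax":0,"ay":0,"az":0,"hand":60},{"x":0,"y":0,"z":0,"ax":0,"ay":0,"az":0,"hand":60},{"x":0,"y":0,"z":0,"ax":0,"ay":0,"az":0,"hand":60}]'
python3 look.py h1 handpiece handpiece_nose
python3 -m creep '[{"x":0.8,"y":0,"z":0,"ax":0,"ay":0,"az":0.9,"hand":60},{"x":0.8,"y":0,"z":0,"ax":0,"ay":0,"az":0.9,"hand":60},{"x":0,"y":0,"z":0,"ax":0,"ay":0,"az":0,"hand":60},{"x":0,"y":0,"z":0,"ax":0,"ay":0,"az":0,"hand":60}]'
python3 look.py h2 handpiece handpiece_nose
python3 - <<'E'
import pickle
from h import *
f=open('rays.pkl','rb');D=[]
while 1:
    try:D.append(pickle.load(f))
    except EOFError:break
import itertools
for q in ('handpiece','handpiece_nose'):
    r=[(o,d) for n,o,d in D if n==q]
    for a,b in itertools.combinations(r,2):
        if np.linalg.norm(a[0]-b[0])>.01: print(q,*tri([a,b]))
E
```

```text
time: 12.25
tool_pos: [0.4108, -0.2574, 0.2429]
eef_rot: [[0.06, 0.998, 0.0], [0.998, -0.06, 0.001], [0.001, 0.0, -1.0]]
wrist_force: [0.2, 0.0, -0.1]
finger_gap: 0.645
grasp_force: 0.0
tcp [ 0.4108 -0.2574  0.2429] 12.25
handpiece [273.3 170.8] 0.87 at z 0.055 [ 0.4072 -0.2364]
handpiece [314.   13.8] 0.74 at z 0.055 [ 0.4618 -0.0628]
time: 12.9
tool_pos: [0.4188, -0.1946, 0.2432]
eef_rot: [[0.321, 0.947, 0.0], [0.947, -0.321, -0.001], [-0.001, 0.0, -1.0]]
wrist_force: [0.0, -0.1, -0.3]
finger_gap: 0.645
grasp_force: 0.0
tcp [ 0.4188 -0.1946  0.2432] 12.9
handpiece [276.1  58.1] 0.94 at z 0.055 [ 0.4639 -0.0573]
handpiece_nose [284.5 296. ] 0.95 at z 0.055 [ 0.384  -0.3254]
handpiece_nose [322.7   5.5] 0.87 at z 0.055 [ 0.5324 -0.0133]
handpiece [ 0.42683022 -0.1600116   0.59181437] [0.006193878203630086, 0.006193878203630188]
handpiece [ 0.46609013 -0.05060825  0.02003208] [0.00023658279201639362, 0.0002365827920164097]
```

View pics/h2.png

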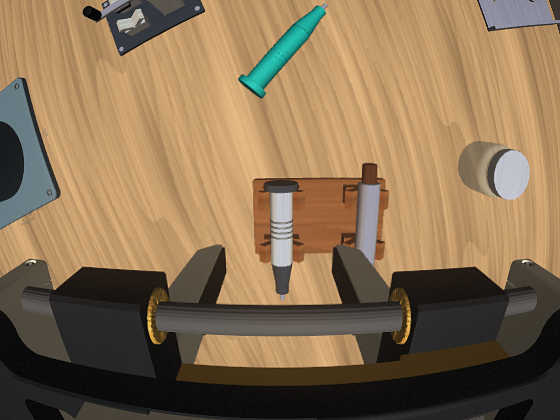

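Handpiece: cap (281,187), rings about (282,229), nose tip (283,297), nearly along the tool's x. The mandrel is at (368,215).

```bash
python3 - <<'E'
from h import *
np.set_printoptions(precision=4,suppress=True)
st=sensors.sense()
P={n:plane('wrist',p,.055,st) for n,p in dict(cap=(281,188),ring=(282,229),tip=(283.3,297),barend=(282,263)).items()}
print(P); d=P['tip']-P['cap'];d/=np.linalg.norm(d);print('dir',d, 'tool y yaw for it',np.arctan2(d[0],-d[1])) 
for k in P: print(k,'along from ring',(P[k]-P['ring'])@d)
s1=dict(tool_pos=np.array([.4108,-.2574,.2429]),eef_rot=np.array([[.06,.998,0],[.998,-.06,.001],[.001,0,-1.]]))
print(tri([ray('wrist',(273.3,170.8),s1),ray('scene',(179.6,186.1)),ray('side',(339.1,323.2)),ray('wrist',(282,229),st)]))
R=np.array(st['eef_rot']);print('tool dir',R.T@d)
for T in ([.4075,-.2385,.055],): print('delta tool',R.T@(np.array(T)-st['tool_pos']))
E
```

```text
{'cap': array([ 0.4228, -0.1952,  0.055 ]), 'ring': array([ 0.4086, -0.2409,  0.055 ]), 'tip': array([ 0.3814, -0.3267,  0.055 ]), 'barend': array([ 0.3949, -0.2815,  0.055 ])}
dir [-0.3004 -0.9538  0.    ] tool y yaw for it -0.3050930285502604
cap along from ring -0.047850656924940255
ring along from ring 0.0
tip along from ring 0.08998173957134775
barend along from ring 0.042804950950801765
(array([ 0.4079, -0.24  ,  0.0563]), [0.004034508724178191, 0.00258282787361329, 0.0014927760772106271, 0.0009061849354830174])
tool dir [-0.9997  0.0244  0.0003]
delta tool [-0.0443  0.0036  0.188 ]
```

```bash

python3 -m creep '[{"x":-0.57,"y":0.06,"z":0.4,"ax":0,"ay":0,"az":-0.12,"hand":60},{"x":-0.57,"y":0.06,"z":0.8,"ax":0,"ay":0,"az":0,"hand":60},{"x":0,"y":0,"z":0.9,"ax":0,"ay":0,"az":0,"hand":60},{"x":0,"y":0,"z":0.9,"ax":0,"ay":0,"az":0,"hand":60},{"x":0,"y":0,"z":0.8,"ax":0,"ay":0,"az":0,"hand":60},{"x":0,"y":0,"z":0.7,"ax":0,"ay":0,"az":0,"hand":60},{"x":0,"y":0,"z":0.5,"ax":0,"ay":0,"az":0,"hand":60},{"x":0,"y":0,"z":0,"ax":0,"ay":0,"az":0,"hand":60}]'
python3 -m creep '[{"x":0,"y":0,"z":0,"ax":0,"ay":0,"az":0,"hand":15},{"x":0,"y":0,"z":0,"ax":0,"ay":0,"az":0,"hand":15},{"x":0,"y":0,"z":0,"ax":0,"ay":0,"az":0,"hand":15},{"x":0,"y":0,"z":0,"ax":0,"ay":0,"az":0,"hand":15},{"x":0,"y":0,"z":0,"ax":0,"ay":0,"az":0,"hand":15}]'
```

```text
time: 14.05
tool_pos: [0.4074, -0.2393, 0.0417]
eef_rot: [[0.308, 0.952, -0.003], [0.952, -0.307, 0.002], [0.002, -0.003, -1.0]]
wrist_force: [-0.3, -0.1, 1.0]
finger_gap: 0.638
grasp_force: 0.0
time: 14.68
tool_pos: [0.407, -0.2389, 0.0433]
eef_rot: [[0.306, 0.952, -0.003], [0.952, -0.306, 0.001], [-0.0, -0.003, -1.0]]
wrist_force: [-4.8, 0.5, 6.9]
finger_gap: 0.271
grasp_force: 30.0
```

```bash

python3 -m creep '[{"x":0,"y":0,"z":-0.4,"ax":0,"ay":0,"az":0,"hand":15},{"x":0,"y":0,"z":-0.8,"ax":0,"ay":0,"az":0,"hand":15},{"x":0,"y":0,"z":-0.9,"ax":0,"ay":0,"az":0,"hand":15},{"x":0,"y":0,"z":-0.9,"ax":0,"ay":0,"az":0,"hand":15},{"x":0,"y":0,"z":-0.9,"ax":0,"ay":0,"az":0,"hand":15},{"x":0,"y":0,"z":0,"ax":0,"ay":0,"az":0,"hand":15},{"x":0,"y":0,"z":0,"ax":0,"ay":0,"az":0,"hand":15}]'
python3 look.py k1 handpiece handpiece_nose
python3 - <<'E'
from h import *
for c in ('scene','side'):
    im=imaging.grab_frame(c)
    for q in ('handpiece','handpiece_nose'): print(c,q,[(np.round(r['at'][::-1],1),round(r['conf'],2)) for r in imaging.mark_of(c,q)][:4])
E
```

```text
time: 15.55
tool_pos: [0.4079, -0.2388, 0.1979]
eef_rot: [[0.307, 0.952, -0.001], [0.952, -0.307, 0.001], [0.001, -0.002, -1.0]]
wrist_force: [-0.5, 0.2, -2.3]
finger_gap: 0.269
grasp_force: 30.0
tcp [ 0.4079 -0.2388  0.1979] 15.55
handpiece [281.  265.1] 0.92 at z 0.055 [ 0.3898 -0.3073]
handpiece [277.5  11. ] 0.62 at z 0.055 [ 0.4643 -0.0639]
scene handpiece [(array([242.7, 217.5]), 0.83), (array([172.6, 145.7]), 0.58)]
scene handpiece_nose [(array([148.9, 137.8]), 0.79), (array([252.7, 235.9]), 0.73)]
side handpiece [(array([344.9, 287.2]), 0.76), (array([302.4, 260.2]), 0.66)]
side handpiece_nose [(array([363.6, 324.2]), 0.6), (array([316.1, 231. ]), 0.55), (array([270.8, 202.2]), 0.41)]
```

View pics/k1.png

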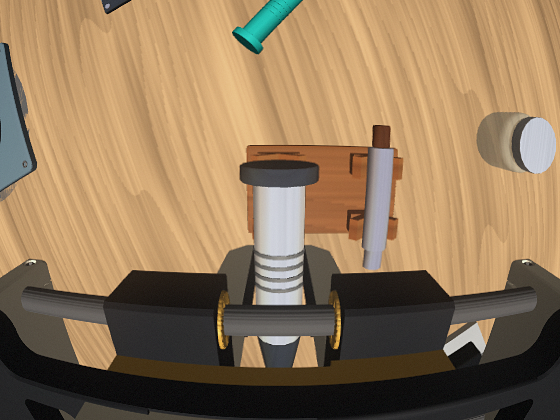

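The handpiece is held; its cap is at (280,174), its rings around (280,272), and it lies straight along the tool's x. I'll work out where its origin sits in the grip.

```bash
python3 - <<'E'
from h import *
np.set_printoptions(precision=4,suppress=True)
st=sensors.sense();R=np.array(st['eef_rot']);t=np.array(st['tool_pos']);zc=t[2]+.0117
for n,p,z in [('mark',(281,265.1),zc),('capmid',(280,174),zc+.019),('cap front rim top',(280,162),zc+.019),('cap back rim top',(280,186),zc+.019),('rings mid top',(280,272),zc+.013)]:
    print(n,R.T@(plane('wrist',p,z,st)-t))
print(tri([ray('scene',(172.6,145.7)),ray('side',(344.9,287.2)),ray('wrist',(281,265.1),st)]))
p,_=tri([ray('scene',(148.9,137.8)),ray('side',(363.6,324.2))]);print('nose tool',R.T@(p-t))
p,_=tri([ray('scene',(172.6,145.7)),ray('side',(344.9,287.2))]);print('hp tool',R.T@(p-t))
# target
Y=.090;x0=np.array([.5293,.1485])
print('seat in world',x0)
E
```

```text
mark [ 0.0013  0.0027 -0.0117]
capmid [ 0.0517  0.002  -0.0307]
cap front rim top [ 0.0568  0.002  -0.0307]
cap back rim top [ 0.0466  0.002  -0.0307]
rings mid top [ 0.0037  0.0021 -0.0247]
(array([ 0.4082, -0.2392,  0.2089]), [0.0014222957620370362, 0.002235039453219174, 0.0030107774050036518])
nose tool [-0.0855 -0.0035 -0.0115]
hp tool [-0.0009 -0.0025 -0.0103]
seat in world [0.5293 0.1485]
```

```bash

python3 -m creep '[{"x":0.84,"y":0,"z":0,"ax":0,"ay":0,"az":0,"hand":15},{"x":0.84,"y":0,"z":0,"ax":0,"ay":0,"az":0,"hand":15},{"x":0.84,"y":0,"z":0,"ax":0,"ay":0,"az":0,"hand":15},{"x":0.84,"y":0,"z":0,"ax":0,"ay":0,"az":0,"hand":15},{"x":0.84,"y":0,"z":0,"ax":0,"ay":0,"az":0,"hand":15},{"x":0.84,"y":0,"z":0,"ax":0,"ay":0,"az":0,"hand":15},{"x":0.84,"y":0,"z":0,"ax":0,"ay":0,"az":0,"hand":15},{"x":0.84,"y":0,"z":0,"ax":0,"ay":0,"az":0,"hand":15},{"x":0.84,"y":0,"z":0,"ax":0,"ay":0,"az":0,"hand":15},{"x":0.84,"y":0,"z":0,"ax":0,"ay":0,"az":0,"hand":15},{"x":0.84,"y":0,"z":0,"ax":0,"ay":0,"az":0,"hand":15},{"x":0.8,"y":-0.1,"z":0,"ax":0,"ay":0,"az":0,"hand":15}]'
python3 -m creep '[{"x":0,"y":0,"z":0,"ax":0,"ay":0,"az":-0.9,"hand":15},{"x":0,"y":0,"z":0,"ax":0,"ay":0,"az":-0.9,"hand":15},{"x":0,"y":0,"z":0,"ax":0,"ay":0,"az":-0.88,"hand":15},{"x":0,"y":0,"z":0,"ax":-0.6,"ay":0,"az":0,"hand":15},{"x":0,"y":0,"z":0,"ax":-0.6,"ay":0,"az":0,"hand":15},{"x":0,"y":0,"z":0,"ax":-0.55,"ay":0,"az":0,"hand":15},{"x":0,"y":0,"z":0,"ax":0,"ay":0,"az":0,"hand":15},{"x":0,"y":0,"z":0,"ax":0,"ay":0,"az":0,"hand":15}]'
cat > tgt.py <<'E'
import sys
from h import *
np.set_printoptions(precision=4,suppress=True)
T=np.array([float(a) for a in sys.argv[1:4]]);off=np.array([.0025,0,-.0117])
st=sensors.sense();R=np.array(st['eef_rot']);t=np.array(st['tool_pos'])
h=t+R@off;print('hp now',h,'tool x',R[:,0],'yaw',np.arctan2(-R[0,0],R[1,0]))
print('units, world delta to target',T-h,'tool units',R.T@(T-h)/.04)
D=np.array([0,0,-1.]);print('1 mm down in units',R.T@D*.001/.04)
E
python3 tgt.py .529 .1483 .062
python3 look.py p1 cap_slot cradle_seat clamp_pivot
```

```text
time: 17.5
tool_pos: [0.5284, 0.145, 0.1989]
eef_rot: [[0.307, 0.952, -0.0], [0.952, -0.307, -0.0], [-0.0, -0.0, -1.0]]
wrist_force: [0.0, -0.7, -1.9]
finger_gap: 0.266
grasp_force: 30.0
time: 18.5
tool_pos: [0.5285, 0.1439, 0.1994]
eef_rot: [[-0.09, 0.962, 0.258], [0.996, 0.087, 0.023], [-0.0, 0.259, -0.966]]
wrist_force: [0.6, -0.2, -1.8]
finger_gap: 0.27
grasp_force: 30.0
hp now [0.5252 0.1461 0.2107] tool x [-0.0897  0.996  -0.    ] yaw 0.08986331654106923
units, world delta to target [ 0.0038  0.0022 -0.1487] tool units [ 0.0458 -0.8679  3.6168]
1 mm down in units [ 0.     -0.0065  0.0241]
tcp [0.5285 0.1439 0.1994] 18.5
cap_slot [235.4 144.6] 0.95 at z 0.062 [0.5202 0.1967]
cap_slot [ 37.6 220.1] 0.9 at z 0.062 [0.3242 0.1209]
cradle_seat [ 41.9 250.2] 0.92 at z 0.062 [0.3248 0.0895]
cradle_seat [240.2 199.7] 0.91 at z 0.062 [0.5282 0.1451]
clamp_pivot [ 82. 249.] 0.86 at z 0.079 [0.3776 0.0995]
clamp_pivot [332.3 195.9] 0.56 at z 0.079 [0.6144 0.1554]
```

View pics/p1.png

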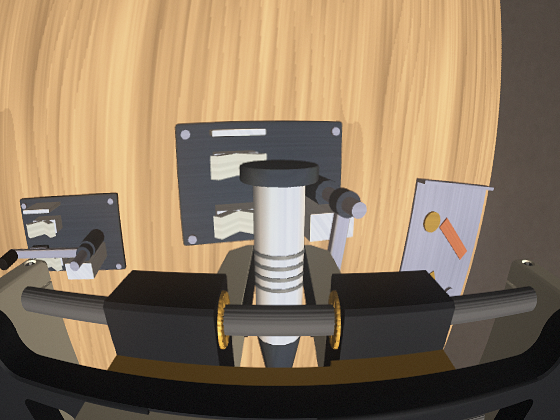

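The held cap (280,172) is in line with the slot, and the stop plate is at (238,131). The V blocks are at (238,165) and (235,222), and the post is clear at (350,205). Descending.

```bash

python3 -m creep '[{"x":0.05,"y":-0.19,"z":0.75,"ax":0,"ay":0,"az":0,"hand":15},{"x":0,"y":-0.19,"z":0.75,"ax":0,"ay":0,"az":0,"hand":15},{"x":0,"y":-0.19,"z":0.75,"ax":0,"ay":0,"az":0,"hand":15},{"x":0,"y":-0.14,"z":0.55,"ax":0,"ay":0,"az":0,"hand":15},{"x":0,"y":0,"z":0,"ax":0,"ay":0,"az":0,"hand":15},{"x":0,"y":0,"z":0,"ax":0,"ay":0,"az":0,"hand":15}]'
python3 tgt.py .527 .1483 .0635
python3 look.py p2 cap_slot cradle_seat clamp_pivot
```

```text
time: 19.45
tool_pos: [0.5304, 0.1461, 0.0843]
eef_rot: [[-0.09, 0.962, 0.259], [0.996, 0.087, 0.023], [-0.0, 0.261, -0.965]]
wrist_force: [0.6, -0.1, -1.5]
finger_gap: 0.273
grasp_force: 30.0
hp now [0.5271 0.1484 0.0956] tool x [-0.0898  0.996  -0.    ] yaw 0.08993900596378626
units, world delta to target [-0.0001 -0.0001 -0.0321] tool units [-0.0011 -0.2125  0.7742]
1 mm down in units [ 0.     -0.0065  0.0241]
tcp [0.5304 0.1461 0.0843] 19.45
cap_slot [259.3 161.2] 0.74 at z 0.062 [0.521  0.1963]
cradle_seat [266.1 240.7] 0.65 at z 0.062 [0.5289 0.1481]
clamp_pivot [396.2 237.1] 0.85 at z 0.079 [0.6119 0.1554]
```

View pics/p2.png

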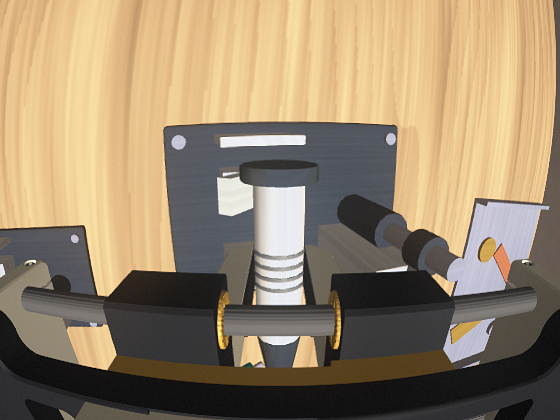

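The stop plate top runs from (220,141) to (305,140), and the cap (280,173) sits in front of it. That was the 11th picture, one over the limit of 10, so I'll view no more and work from numbers only. I'll check the plate's position in numbers.

```bash
python3 - <<'E'
from h import *
np.set_printoptions(precision=4,suppress=True)
st=sensors.sense();Y=.09;c,s=np.cos(Y),np.sin(Y);C=np.array([[c,s],[-s,c]])
for n,p in dict(L=(220,141),R=(305,140)).items():
    w=plane('wrist',p,.064,st)[:2];print(n,w,'in cradle at (.527,.1483):',C@(w-[.527,.1483]))
R=np.array(st['eef_rot']);t=np.array(st['tool_pos'])
w=plane('wrist',(280,173),t[2]+.0117*.966+.019,st)[:2];print('cap mid by wrist cam in cradle',C@(w-[.527,.1483]))
E
```

```text
L [0.4975 0.2066] in cradle at (.527,.1483): [-0.0241  0.0607]
R [0.5467 0.2107] in cradle at (.527,.1483): [0.0252 0.0604]
cap mid by wrist cam in cradle [-0.0039  0.0494]
```

```bash

python3 -m creep '[{"x":-0.03,"y":-0.08,"z":0.3,"ax":0,"ay":0,"az":0,"hand":15},{"x":0,"y":-0.08,"z":0.3,"ax":0,"ay":0,"az":0,"hand":15},{"x":0,"y":-0.05,"z":0.17,"ax":0,"ay":0,"az":0,"hand":15},{"x":0,"y":0,"z":0,"ax":0,"ay":0,"az":0,"hand":15},{"x":0,"y":0,"z":0,"ax":0,"ay":0,"az":0,"hand":15}]'
python3 tgt.py .527 .1483 .062
```

```text
time: 20.27
tool_pos: [0.5299, 0.1449, 0.0517]
eef_rot: [[-0.09, 0.962, 0.259], [0.996, 0.087, 0.023], [-0.0, 0.26, -0.966]]
wrist_force: [0.7, 0.5, -2.3]
finger_gap: 0.273
grasp_force: 30.0
hp now [0.5267 0.1471 0.063 ] tool x [-0.0899  0.996  -0.0001] yaw 0.09002817925982602
units, world delta to target [ 0.0003  0.0012 -0.001 ] tool units [0.0292 0.0038 0.0272]
1 mm down in units [ 0.     -0.0065  0.0241]
```

```bash

python3 -m creep '[{"x":0,"y":-0.013,"z":0.05,"ax":0,"ay":0,"az":0,"hand":15},{"x":0,"y":0,"z":0,"ax":0,"ay":0,"az":0,"hand":15},{"x":0,"y":0,"z":0,"ax":0,"ay":0,"az":0,"hand":15}]'
python3 tgt.py .527 .1483 .062
```

```text
time: 20.65
tool_pos: [0.5309, 0.1449, 0.0507]
eef_rot: [[-0.09, 0.961, 0.262], [0.996, 0.087, 0.023], [-0.0, 0.263, -0.965]]
wrist_force: [2.6, -0.3, 5.6]
finger_gap: 0.269
grasp_force: 30.0
hp now [0.5276 0.1471 0.062 ] tool x [-0.0901  0.9959 -0.0003] yaw 0.09024398901997209
units, world delta to target [-0.0006  0.0012 -0.    ] tool units [ 0.0313 -0.0111 -0.0028]
1 mm down in units [ 0.     -0.0066  0.0241]
```

The barrel touches down at exactly the seat height. Releasing and backing out along the tool.

```bash

python3 -m creep '[{"x":0,"y":0,"z":0,"ax":0,"ay":0,"az":0,"hand":45},{"x":0,"y":0,"z":0,"ax":0,"ay":0,"az":0,"hand":45},{"x":0,"y":0,"z":0,"ax":0,"ay":0,"az":0,"hand":45},{"x":0,"y":0,"z":0,"ax":0,"ay":0,"az":0,"hand":45},{"x":0,"y":0,"z":-0.4,"ax":0,"ay":0,"az":0,"hand":45},{"x":0,"y":0,"z":-0.7,"ax":0,"ay":0,"az":0,"hand":45},{"x":0,"y":0,"z":-0.9,"ax":0,"ay":0,"az":0,"hand":45},{"x":0,"y":0,"z":-0.9,"ax":0,"ay":0,"az":0,"hand":45},{"x":0,"y":0,"z":-0.9,"ax":0,"ay":0,"az":0,"hand":45},{"x":0,"y":0,"z":0,"ax":0,"ay":0,"az":0,"hand":45},{"x":0,"y":0,"z":0,"ax":0,"ay":0,"az":0,"hand":45}]'
rm -f rays.pkl; python3 look.py q1 handpiece handpiece_nose cradle_seat cap_slot clamp_knob
python3 - <<'E'
from h import *
np.set_printoptions(precision=4,suppress=True)
P={}
for c in ('scene','side'):
    im=imaging.grab_frame(c)
    for q in ('handpiece','handpiece_nose','clamp_knob'):
        P[c,q]=[r['at'][::-1] for r in imaging.mark_of(c,q)][:5]; 
for q in ('handpiece','handpiece_nose','clamp_knob'):
    for a in P['scene',q]:
        for b in P['side',q]:
            p,e=tri([ray('scene',a),ray('side',b)])
            if e[0]<.006: print(q,np.round(a),np.round(b),p,round(e[0],4))
E
```

```text
time: 22.02
tool_pos: [0.4897, 0.1413, 0.1963]
eef_rot: [[-0.09, 0.962, 0.258], [0.996, 0.087, 0.023], [-0.0, 0.26, -0.966]]
wrist_force: [0.5, 0.4, 0.4]
finger_gap: 0.481
grasp_force: 0.0
tcp [0.4897 0.1413 0.1963] 22.025
handpiece [279.9 196.5] 0.9 at z 0.055 [0.5293 0.146 ]
handpiece_nose [279.9 283.6] 0.76 at z 0.055 [0.5382 0.0503]
cradle_seat [282.4 195.8] 0.88 at z 0.062 [0.5297 0.1483]
cradle_seat [265.6 183.5] 0.67 at z 0.062 [0.5122 0.1596]
cap_slot [ 65.  217.7] 0.92 at z 0.062 [0.3187 0.1224]
cap_slot [278.3 146. ] 0.67 at z 0.062 [0.5213 0.1956]
clamp_knob [ 35.  260.3] 0.74 at z 0.108 [0.303  0.0976]
handpiece [303. 224.] [276. 187.] [0.5336 0.1484 0.0666] 0.004
handpiece [241. 216.] [304. 257.] [ 0.4733 -0.0423  0.0183] 0.0021
handpiece_nose [268. 224.] [299. 208.] [0.5383 0.0544 0.0631] 0.002
handpiece_nose [253. 235.] [315. 233.] [0.545  0.0034 0.0135] 0.0052
clamp_knob [253. 222.] [327. 183.] [0.6065 0.0301 0.1351] 0.0027
```

```bash

python3 -m creep '[{"x":0,"y":0,"z":-0.4,"ax":0.6,"ay":0,"az":0,"hand":50},{"x":0,"y":0,"z":0,"ax":0.6,"ay":0,"az":0,"hand":50},{"x":0,"y":0,"z":0,"ax":0.55,"ay":0,"az":0,"hand":50},{"x":0,"y":0,"z":0,"ax":0,"ay":0,"az":1,"hand":50},{"x":-0.66,"y":0.77,"z":0,"ax":0,"ay":0,"az":0,"hand":50},{"x":-0.66,"y":0.77,"z":0,"ax":0,"ay":0,"az":0,"hand":50},{"x":-0.66,"y":0.77,"z":0,"ax":0,"ay":0,"az":0,"hand":50},{"x":-0.66,"y":0.77,"z":0,"ax":0,"ay":0,"az":0,"hand":50},{"x":0,"y":0,"z":0,"ax":0,"ay":0,"az":0,"hand":50},{"x":0,"y":0,"z":0,"ax":0,"ay":0,"az":0,"hand":50}]'
python3 - <<'E'
from h import *
st=sensors.sense();R=np.array(st['eef_rot']);t=np.array(st['tool_pos'])
print(R.T@(np.array([.607,.028,.1145])-t)/.04)
E
```

```text
time: 23.98
tool_pos: [0.6021, 0.0285, 0.2114]
eef_rot: [[0.06, 0.998, -0.001], [0.998, -0.06, 0.001], [0.001, -0.001, -1.0]]
wrist_force: [0.1, 0.6, -0.5]
finger_gap: 0.54
grasp_force: 0.0
[-0.00720132  0.12661607  2.42155866]
```

```bash

python3 -m creep '[{"x":0,"y":0.125,"z":0.6,"ax":0,"ay":0,"az":0,"hand":50},{"x":0,"y":0,"z":0.7,"ax":0,"ay":0,"az":0,"hand":50},{"x":0,"y":0,"z":0.7,"ax":0,"ay":0,"az":0,"hand":50},{"x":0,"y":0,"z":0.4,"ax":0,"ay":0,"az":0,"hand":50},{"x":0,"y":0,"z":0,"ax":0,"ay":0,"az":0,"hand":50},{"x":0,"y":0,"z":0,"ax":0,"ay":0,"az":0,"hand":10},{"x":0,"y":0,"z":0,"ax":0,"ay":0,"az":0,"hand":10},{"x":0,"y":0,"z":0,"ax":0,"ay":0,"az":0,"hand":10},{"x":0,"y":0,"z":0,"ax":0,"ay":0,"az":0,"hand":10},{"x":0,"y":0,"z":0,"ax":0,"ay":0,"az":0,"hand":10}]'
```

```text
time: 25.22
tool_pos: [0.6079, 0.0277, 0.1162]
eef_rot: [[0.06, 0.998, 0.001], [0.998, -0.06, -0.0], [-0.0, 0.001, -1.0]]
wrist_force: [0.2, -0.8, 1.4]
finger_gap: 0.213
grasp_force: 30.0
```

```bash

python3 -m creep '[{"x":0,"y":0,"z":-0.15,"ax":0,"ay":0,"az":0,"hand":10},{"x":0,"y":0,"z":-0.05,"ax":0,"ay":0,"az":0,"hand":10},{"x":0.01,"y":-0.24,"z":0,"ax":0,"ay":0,"az":0.5,"hand":10},{"x":0.01,"y":-0.24,"z":0,"ax":0,"ay":0,"az":0.5,"hand":10},{"x":0.036,"y":-0.48,"z":0,"ax":0,"ay":0,"az":1,"hand":10},{"x":0.036,"y":-0.48,"z":0,"ax":0,"ay":0,"az":1,"hand":10},{"x":0.036,"y":-0.48,"z":0,"ax":0,"ay":0,"az":1,"hand":10},{"x":0.036,"y":-0.48,"z":0,"ax":0,"ay":0,"az":1,"hand":10},{"x":0,"y":0,"z":0,"ax":0,"ay":0,"az":0,"hand":10}]'
```

```text
time: 26.35
tool_pos: [0.5201, 0.0674, 0.1228]
eef_rot: [[0.722, 0.691, -0.004], [0.691, -0.722, -0.001], [-0.004, -0.002, -1.0]]
wrist_force: [-2.8, -3.2, -8.6]
finger_gap: 0.212
grasp_force: 30.0
```

```bash

python3 -m creep '[{"x":0.03,"y":-0.48,"z":0,"ax":0,"ay":0,"az":1,"hand":10},{"x":0.03,"y":-0.48,"z":0,"ax":0,"ay":0,"az":1,"hand":10},{"x":0.03,"y":-0.48,"z":0,"ax":0,"ay":0,"az":1,"hand":10},{"x":0.01,"y":-0.24,"z":0,"ax":0,"ay":0,"az":0.5,"hand":10},{"x":0.01,"y":-0.24,"z":0,"ax":0,"ay":0,"az":0.5,"hand":10},{"x":0.01,"y":-0.19,"z":0,"ax":0,"ay":0,"az":0.4,"hand":10},{"x":0,"y":0,"z":0,"ax":0,"ay":0,"az":0,"hand":10},{"x":0,"y":0,"z":0,"ax":0,"ay":0,"az":0,"hand":10}]'
```

```text
time: 27.35
tool_pos: [0.4845, 0.1419, 0.1222]
eef_rot: [[0.995, 0.104, -0.008], [0.104, -0.995, -0.001], [-0.008, 0.0, -1.0]]
wrist_force: [-5.4, -1.5, -9.5]
finger_gap: 0.208
grasp_force: 30.0
```

```bash

python3 -m creep '[{"x":-0.02,"y":-0.04,"z":0.1,"ax":0,"ay":0,"az":0.1,"hand":10},{"x":0,"y":0,"z":0.15,"ax":0,"ay":0,"az":0,"hand":10},{"x":0,"y":0,"z":0.15,"ax":0,"ay":0,"az":0,"hand":10},{"x":0,"y":0,"z":0.1,"ax":0,"ay":0,"az":0,"hand":10},{"x":0,"y":0,"z":0,"ax":0,"ay":0,"az":0,"hand":10},{"x":0,"y":0,"z":0,"ax":0,"ay":0,"az":0,"hand":10}]'
```

```text
time: 28.1
tool_pos: [0.4841, 0.1434, 0.1037]
eef_rot: [[0.996, 0.09, -0.006], [0.09, -0.996, -0.001], [-0.006, 0.001, -1.0]]
wrist_force: [-9.1, -1.7, 2.1]
finger_gap: 0.209
grasp_force: 30.0
```

Contact is felt at a lift of about 11 mm, so the bar is on the barrel. Releasing.

```bash

python3 -m creep '[{"x":0,"y":0,"z":0,"ax":0,"ay":0,"az":0,"hand":50},{"x":0,"y":0,"z":0,"ax":0,"ay":0,"az":0,"hand":50},{"x":0,"y":0,"z":0,"ax":0,"ay":0,"az":0,"hand":50},{"x":0,"y":0,"z":0,"ax":0,"ay":0,"az":0,"hand":50},{"x":0,"y":0,"z":-0.5,"ax":0,"ay":0,"az":0,"hand":50},{"x":0,"y":0,"z":-0.9,"ax":0,"ay":0,"az":0,"hand":50},{"x":0,"y":0,"z":-0.9,"ax":0,"ay":0,"az":0,"hand":50},{"x":0,"y":0,"z":-0.9,"ax":0,"ay":0,"az":0,"hand":50},{"x":0,"y":0,"z":0,"ax":0,"ay":0,"az":0,"hand":50},{"x":0,"y":0,"z":0,"ax":0,"ay":0,"az":0,"hand":50}]'
python3 look.py z1 handpiece handpiece_nose clamp_knob cap_slot
python3 - <<'E'
from h import *
np.set_printoptions(precision=4,suppress=True)
P={};Q=('handpiece','handpiece_nose','clamp_knob','jar','pickle_bottle','mandrel')
for c in ('scene','side'):
    im=imaging.grab_frame(c)
    for q in Q: P[c,q]=[r['at'][::-1] for r in imaging.mark_of(c,q)][:5]
for q in Q:
    for a in P['scene',q]:
        for b in P['side',q]:
            p,e=tri([ray('scene',a),ray('side',b)])
            if e[0]<.007: print(q,np.round(a),np.round(b),p,round(e[0],4))
E
```

```text
time: 29.35
tool_pos: [0.4859, 0.1442, 0.2311]
eef_rot: [[0.996, 0.086, -0.001], [0.086, -0.996, -0.0], [-0.001, -0.0, -1.0]]
wrist_force: [0.2, -0.4, -0.1]
finger_gap: 0.538
grasp_force: 0.0
tcp [0.4859 0.1442 0.2311] 29.35
handpiece [419.9 214.3] 0.84 at z 0.055 [ 0.4769 -0.0241]
handpiece [280.  154.1] 0.83 at z 0.055 [0.5284 0.1445]
handpiece [277.6 149.2] 0.65 at z 0.055 [0.5334 0.1475]
handpiece_nose [362.2 155.2] 0.65 at z 0.055 [0.5363 0.0567]
handpiece_nose [274.1 148.4] 0.6 at z 0.055 [0.5339 0.1512]
handpiece_nose [397.  151.2] 0.59 at z 0.055 [0.5455 0.0174]
clamp_knob [309.8 355.5] 0.84 at z 0.108 [0.314  0.0916]
clamp_knob [280.2 211.4] 0.59 at z 0.108 [0.481  0.1404]
cap_slot [224.  156.5] 0.7 at z 0.062 [0.5221 0.2024]
handpiece [302. 219.] [275. 190.] [0.5223 0.1421 0.072 ] 0.0045
handpiece [240. 215.] [301. 258.] [ 0.4683 -0.0425  0.0168] 0.0025
handpiece_nose [254. 234.] [314. 233.] [0.5422 0.005  0.0142] 0.0058
handpiece_nose [270. 224.] [296. 208.] [0.536  0.0608 0.0607] 0.003
handpiece_nose [303. 228.] [271. 202.] [0.5111 0.1464 0.0258] 0.0049
clamp_knob [303. 195.] [261. 184.] [0.48   0.1414 0.1252] 0.0035
clamp_knob [291. 167.] [205. 249.] [0.2822 0.0892 0.0673] 0.006
jar [146. 270.] [428. 276.] [ 0.6901 -0.2626 -0.0061] 0.001
pickle_bottle [416. 281.] [238. 119.] [0.6432 0.4665 0.0112] 0.0046
mandrel [160. 205.] [378. 308.] [ 0.499  -0.2702  0.0613] 0.0025
```

The knob is back over the seat and raised by the barrel. The nose sits where it should, the bystanders haven't moved, and the arm is clear. Handing in.

```bash
python3 -c "
from cell import hand_in
print(hand_in())"
```

```text
the job is handed in; nothing more can be done
None
```

I handed the job in at about 29 s: my measurements put the handpiece in the cradle's V blocks with the bar turned back and clamped on it and the bystanders unmoved, but no verdict came back, and I viewed 11 pictures, one over the limit of 10.

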